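# Fold the pan rest away under the counter shelf

## Robot

A 6-joint arm with a two-finger parallel gripper is mounted at the origin on a cart in front of the work surface, level with it; the furniture and walls round the work are solid. World frame = base frame: x ahead of the robot, y to its left, z up, the work surface at z = 0. Lengths are in m, angles in rad, forces in N, time in s.
With the tool pointing down it reaches from about 0.3 to 0.775 m from the base axis. Payload 14.6 kg.
Tool frame: the origin (TCP) lies at the very end of the fingers, on their centre line; the grasp point (between the pads) lies 19 mm behind it; z points along the fingers, y is the direction in which the jaws open and shut (so a half turn about z gives the same grasp; the last joint's range is limited). The gripper opens to 94 mm and grips with 3 to 60 N. Pads are 16 mm wide; open, the fingers measure 119 mm over their backs; the gripper's body (75 mm by 177 mm) begins 78 mm behind the grasp point.
Start: joints at [1.088, 0.3, 1.521, -0, 1.321, -0.067], TCP at [0.222, 0.503, 0.205] pointing down, gripper open.
Joint ranges: [-3.03, 3.03], [-0.79, 2.21], [0.23, 2.52], [-1.04, 4.18], [0, 3.07], [-2.55, 2.55]. Speed limits (rad/s): [2.22, 2.22, 2.57, 3.14, 3.14, 3.14].

## Interface

Orientations are given as [roll, pitch, yaw] about the fixed x, y, z axes, in that order (R = Rz(yaw) Ry(pitch) Rx(roll)).
In Python, from station import status, camera, ctrl gives the robot as it stands. The module is installed in compiled form; this text tells all that it offers.
- The arm moves only by the shell command python3 -m jog 'ROWS' [FORCE]. ROWS is JSON, a list of rows, each a list of 7 numbers: the shift along the tool's x, y, z each as a share of 1000 mm, from -1 to 1, then the turn, a rotation vector about the tool's x, y, z each as a share of pi/2 rad, from -1 to 1, then the opening, from -1 (shut) to 1 (fully open), so that 0 is half open. A call has 1 to 20 rows; each row is the pose to reach, as a shift and turn from the pose measured when the call began, along the tool's axes at that moment; what a row does not reach only later rows make up. A row lasts 1/10 s, in which the tool goes at most 50 mm and 8.59 degrees, less where a joint would pass 70% of its speed; a pose out of reach is approached as far as the arm can. A call with a number of a shift or a turn outside -1 to 1 is refused whole. A call with a gripper value outside its range is refused whole. The fingers move at their own pace and stop on an object; FORCE is the grip in N (left out, the last holds). Time passes only in rows, so rows that repeat a pose let the fingers close. It gives the time, the measured TCP pose, the force and the opening at its end, in the units of the state.
- status.get_obs(): the state, without advancing time (a new reading comes with each control period).
- camera(name): name is "scene" or "top"; returns a dict with "image" (420x560x3 uint8, red, green, blue), "fx", "fy", "cx", "cy" (pixels), "world_from_camera" (4x4, takes a point from camera to world coordinates). Camera axes: x right, y down, z forward; pixel columns grow to the right and rows downward; lengths in m; the calibration is good to about 2 mm. A picture is of the moment at which its call begins. There is no depth.
- ctrl.hand_in(): hands the job in, once; it reports no verdict.
The state is a dict: "time_s": time; "qpos": joint angles; "joint_vel": joint speeds; "tau": joint torques, N m; "ee_pos": TCP position; "eef_rot": TCP orientation; "force": force on the tool from outside, world axes, zero at the start; "moment": the same for the moment, N m; "grip_width": finger opening in m.
Only numpy, scipy, OpenCV 4.12 (cv2) and the standard library are available. Lean on these libraries where they do the work, as an engineer would, in place of code of your own. Each camera call takes 0.05 s, during which the arm holds its last target.

## Task

The jointed wooden pan rest is folded out in front of the counter shelf; put it away. First, with the inner arm still swung out, fold the outer arm fully back over the inner arm, and then swing the folded pair home under the shelf edge until it stops, without shifting any of the jars, tins and other things on and under the shelf and on the worktop.

Things in the scene. Friction and masses are not known exactly. Their poses are not given: they have to be found in the camera images.
- shelf_stand: fixed slatted steel counter shelf on legs, 200 x 430 mm, 270 mm high, underside 250 mm up. Origin: on the worktop under its centre; x to the back wall, y along it to the left, z up. Front edge at x = -100 mm; front legs 16 mm thick at x = -65, y = -205 and +205 mm. Under it a tool must lean, wrist towards the robot, as the edge is above. The pan rest is hinged at its right front foot
- pivot (a point): upright hinge pin of the inner arm, at x = -60 mm, y = -145 mm of the shelf stand (so 40 mm behind the front edge), 30 mm above the worktop; fixed
- inner_arm (a joint): inner arm of the pan rest: light wooden bar, 30 mm wide, 12 mm thick, underside 10 mm up, 190 mm from pivot to elbow pin. 0 = home against its stop, under the shelf edge, pointing along the stand's +y from the pivot. Grows as it swings out to the robot, anticlockwise from above. Stiff friction hinge (about 0.35 N m), no spring: stays where it is left
- outer_arm (a joint): outer arm: light wooden bar, 30 mm wide, 12 mm thick, top 37 mm up (it folds over the inner arm), 140 mm from elbow pin to its knob. Angle against the inner arm: 0 = folded against its stop, pointing from the elbow back to the pivot. Grows anticlockwise from above. Lighter friction hinge (about 0.1 N m), no spring
- elbow_knob (a point): centre of the upright steel knob on the elbow pin, where the two arms join: cylinder 22 mm across, from 40 to 96 mm above the worktop; this point is 68 mm up. It turns freely on its pin. It moves the inner arm (on a circle of 190 mm about the pivot)
- outer_knob (a point): centre of the like knob at the free end of the outer arm: cylinder 22 mm across, from 40 to 96 mm above the worktop; this point is 68 mm up. It turns freely on its pin, 140 mm from the elbow pin
- red_lid_jar: jar 71 mm across, 112 mm high, standing on the shelf; origin at its underside. Bystander
- spice_jar: slim jar 45 mm across, 106 mm high, standing on the shelf; origin at its underside. Bystander
- food_tin: tin 75 mm across, 110 mm high, on the worktop under the rear half of the shelf; origin at its underside. Bystander
- hex_jar: six-sided jar 84 mm across, 103 mm high, on the worktop under the rear half of the shelf; origin at its underside. Bystander
- black_pot: small black pot 102 mm across, 51 mm high, on the worktop to the right; origin at its underside. Bystander
- yoghurt_tub: tub 72 mm across, 71 mm high, on the worktop front left; origin at its underside. Bystander
- wood_spoon: spoon with a wooden handle, 179 mm long, 13 mm high, lying at the front left; origin at its underside. Bystander

How it is judged:
On the way, in this order (a step that is already met when the one before it is completed fails the run):
1. the outer arm is folded over the inner arm while the inner arm is still swung out (value of joint outer_arm below 0.12 rad and value of joint inner_arm above 0.35 rad), for 0.2 s.
2. the folded pair is swung home under the shelf (value of joint outer_arm below 0.12 rad and value of joint inner_arm below 0.08 rad), for 0.2 s.
At the end, for the whole second after the job is handed in: the outer arm lies folded over the inner arm (within 0.12 rad of its stop) and the inner arm is stowed under the shelf (within 0.08 rad of its stop), both at rest (all of step 2 and velocity of joint inner_arm between -0.05 and 0.05 rad/s and velocity of joint outer_arm between -0.05 and 0.05 rad/s); the robot touches nothing.
It fails at once if a jar on the shelf is shifted by more than 20 mm or tipped (distance of any of red_lid_jar, spice_jar from where it was at the start of the episode above 0.02 m or angle between any of red_lid_jar, spice_jar's own z axis and vertical above 0.3 rad).
It fails at once if the tin or jar under the shelf is shifted by more than 20 mm or tipped (distance of any of food_tin, hex_jar from where it was at the start of the episode above 0.02 m or angle between any of food_tin, hex_jar's own z axis and vertical above 0.3 rad).
It fails at once if the pot, tub or spoon on the worktop is shifted by more than 20 mm or tipped (distance of any of black_pot, yoghurt_tub, wood_spoon from where it was at the start of the episode above 0.02 m or angle between any of black_pot, yoghurt_tub's own z axis and vertical above 0.3 rad).
It also fails if it takes over 67 s, if anything falls off the work surface, if the arm or the gripper's body presses on something with over 40 N, if the wrist force passes 120 N, or if a joint passes its speed limit or range.

## Working session

There is one attempt and no reset: what is moved stays moved. The work goes in short steps, Python scripts to look and compute and a shell command to move; the robot and the scene stay as the last step left them, time stands still between calls to the robot, and variables do not carry over. Pictures are saved under pics/ and viewed, and the job is handed in when it is done.

```bash
mkdir -p pics; ls; python3 - <<'E'
from station import status,camera
import cv2,numpy as np
print(status.get_obs())
for n in("scene","top"):
    c=camera(n); cv2.imwrite(f"pics/{n}0.png",cv2.resize(c["image"][:,:,::-1],(800,600)))
    print(n,c["fx"],c["fy"],c["cx"],c["cy"]);print(c["world_from_camera"])
E
```

```text
pics
{'time_s': 0.0, 'qpos': array([ 1.08838448e+00,  3.00448228e-01,  1.52162866e+00, -8.54327159e-06,
        1.32068555e+00, -6.65929524e-02]), 'joint_vel': array([-0.00174341,  0.00211196, -0.00221544, -0.00085441, -0.00034134,
       -0.00033733]), 'tau': array([ 9.89404543e-04, -5.31797469e+01, -3.52739453e+01,  7.08928448e-02,
        2.43160373e-02, -1.15025359e-04]), 'ee_pos': array([0.22203799, 0.50288393, 0.20487875]), 'eef_rot': array([-3.14042491e+00, -6.95850820e-05,  2.72577584e+00]), 'force': array([ 0.1316382 ,  0.22858779, -0.34007644]), 'moment': array([-0.00556247,  0.01367039,  0.02506971]), 'grip_width': 0.09414174518706722}
scene 508.6238860654747 508.6238860654747 276.22228192090836 199.69659487823486
[[ 0.82683946 -0.37420306  0.41989115 -0.08644763]
 [-0.56205449 -0.52217553  0.64142612 -0.9553084 ]
 [-0.02076674 -0.76635813 -0.64207784  1.15299559]
 [ 0.          0.          0.          1.        ]]
top 499.3303854723252 499.3303854723252 284.3941750660156 211.89058446761751
[[-0.47265247 -0.83376495  0.28536931  0.13909045]
 [-0.88122738  0.44943753 -0.14643846  0.21723873]
 [-0.00616042 -0.32068975 -0.94716426  1.49446155]
 [ 0.          0.          0.          1.        ]]
```

View pics/scene0.png

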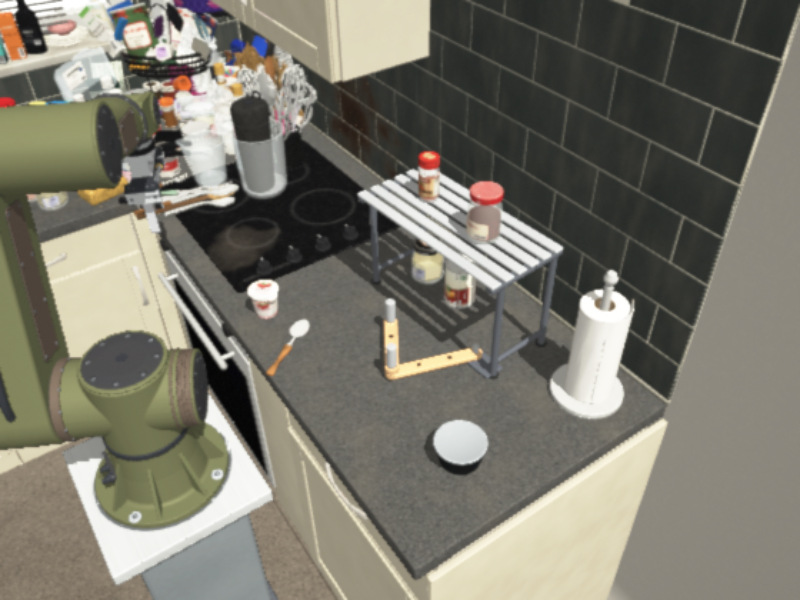

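View pics/top0.png

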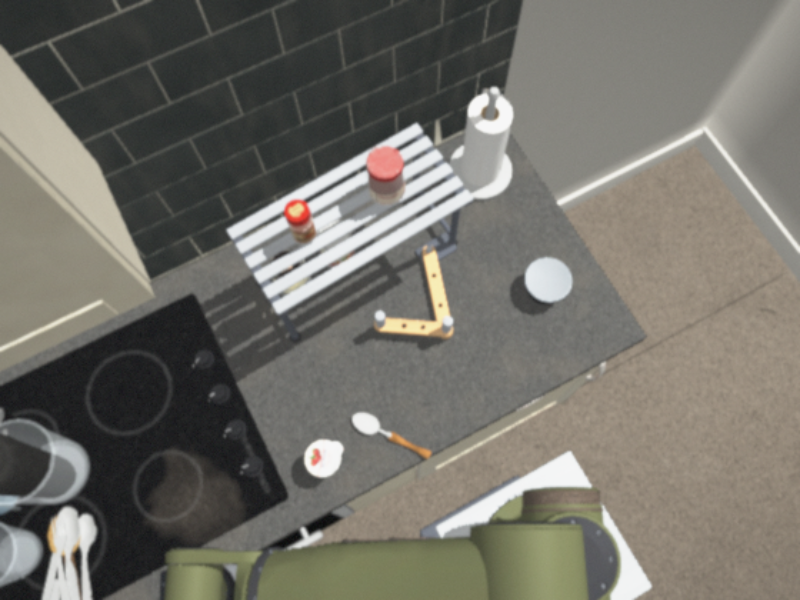

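The scene view shows the rest folded out: elbow knob at about (391,355), outer knob (390,310), pivot near (480,360). In the top view these are at (447,325), (380,318) and (428,250). Next I zoom in to measure them.

```bash
cat > h.py <<'E'
import numpy as np,cv2
from station import status,camera
def ray(c,u,v,z):
    T=c["world_from_camera"]; d=T[:3,:3]@[(u-c["cx"])/c["fx"],(v-c["cy"])/c["fy"],1]
    o=T[:3,3]; return o+d*(z-o[2])/d[2]
def proj(c,p):
    T=np.linalg.inv(c["world_from_camera"]); q=T[:3,:3]@np.array(p)+T[:3,3]
    return np.array([c["fx"]*q[0]/q[2]+c["cx"],c["fy"]*q[1]/q[2]+c["cy"]])
def crop(c,x0,y0,w,h,k,fn,pts=()):
    im=cv2.resize(c["image"][y0:y0+h,x0:x0+w,::-1],(w*k,h*k),interpolation=cv2.INTER_CUBIC)
    for p in pts:
        u=(proj(c,p)-[x0,y0]+.5)*k; cv2.circle(im,tuple(int(a) for a in u),3,(255,0,255),1)
    cv2.imwrite(fn,im)
E
python3 - <<'E'
from h import *
crop(camera("top"),240,150,110,100,6,"pics/t1.png")
crop(camera("scene"),240,190,120,90,6,"pics/s1.png")
c=camera("top")
for n in("scene","top"): pass
E
```

```text
(no output)
```

View pics/t1.png

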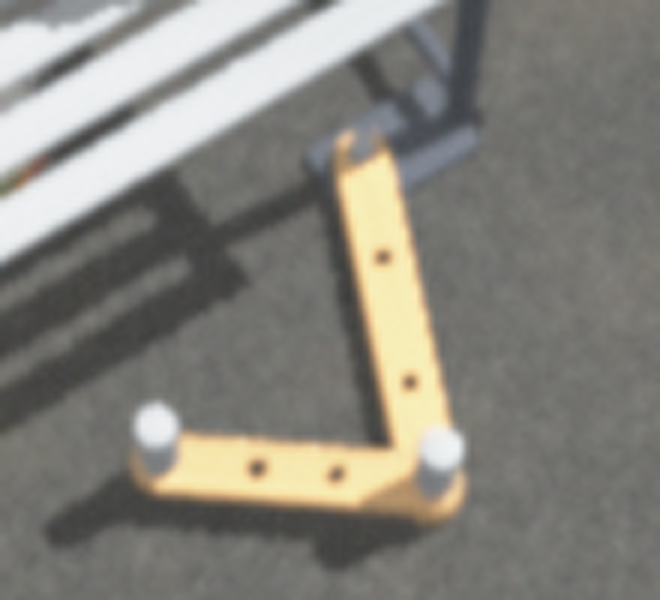

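View pics/s1.png

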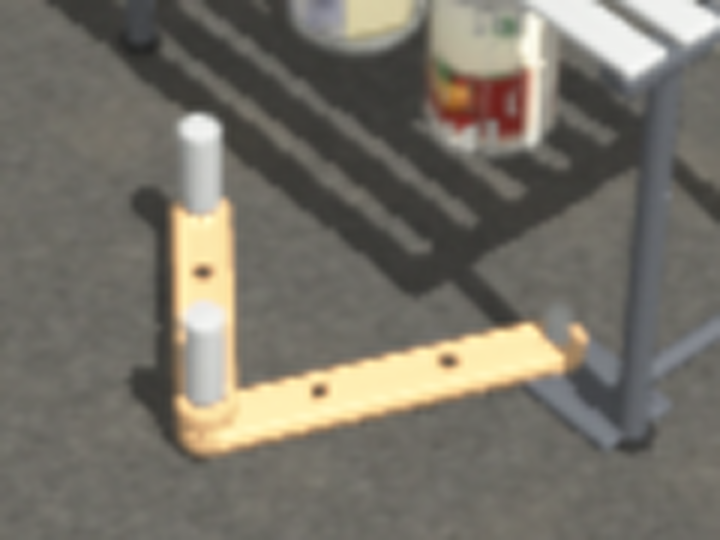

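```bash
python3 - <<'E'
from h import *
t=camera("top");s=camera("scene")
P={}
for n,a,b,z in(("elbow",(442,446),(205,314),.096),("outer",(156,424),(200,127),.096),("pivot",(362,150),(557,322),.034)):
    p=ray(t,240+a[0]/6-.5,150+a[1]/6-.5,z);q=ray(s,240+b[0]/6-.5,190+b[1]/6-.5,z);print(n,p.round(4),q.round(4));P[n]=(p+q)[:2]/2
for k in(("elbow","pivot"),("elbow","outer")): print(k,np.linalg.norm(P[k[0]]-P[k[1]]))
# shelf corners
for n,u,v in(("FL",278,306),("FR",470,192),("BR",418,126),("BL",229,233)): print(n,ray(t,u/1.4286,v/1.4286,.27).round(3))
for n,u,v in(("FL",362,195),("FR",494,285),("BR",561,247)): print(n,ray(s,u/1.4286,v/1.4286,.27).round(3))
crop(t,140,80,200,150,4,"pics/t2.png")
crop(s,240,90,170,190,3,"pics/s2.png")
E
```

```text
elbow [ 0.4878 -0.0558  0.096 ] [ 0.49   -0.0548  0.096 ]
outer [0.5642 0.0621 0.096 ] [0.5658 0.0623 0.096 ]
pivot [ 0.6661 -0.1107  0.034 ] [ 0.6688 -0.1123  0.034 ]
('elbow', 'pivot') 0.18718443710407595
('elbow', 'outer') 0.13994739594924926
FL [0.613 0.235 0.27 ]
FR [ 0.647 -0.185  0.27 ]
BR [ 0.822 -0.167  0.27 ]
BL [0.788 0.256 0.27 ]
FL [0.608 0.228 0.27 ]
FR [ 0.644 -0.182  0.27 ]
BR [ 0.829 -0.169  0.27 ]
```

View pics/t2.png

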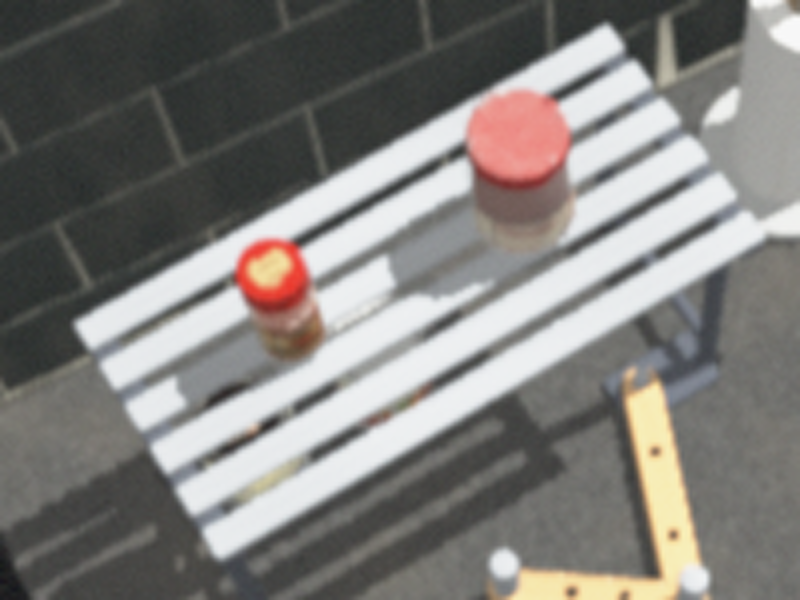

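View pics/s2.png

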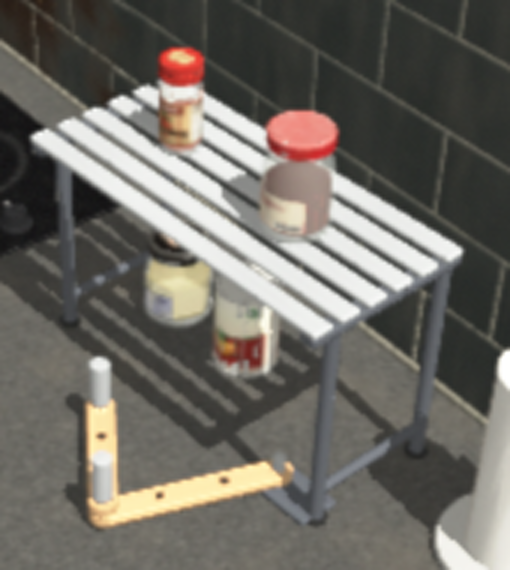

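```bash
python3 - <<'E'
from h import *
from scipy.optimize import least_squares
t=camera("top");s=camera("scene")
f=lambda c,x0,y0,k,u,v,z: ray(c,x0+u/k-.5,y0+v/k-.5,z)
obs=[]
for c,x0,y0,k,L in((t,140,80,4,[((220,558),-.1,.215),((768,238),-.1,-.215),((608,22),.1,-.215),((74,322),.1,.215)]),
  (s,240,90,3,[((36,140),-.1,.215),((322,336),-.1,-.215),((463,255),.1,-.215)])):
    for (u,v),x,y in L: obs.append((f(c,x0,y0,k,u,v,.27),x,y))
M=lambda p,x,y: np.array([p[0]+x*np.cos(p[2])-y*np.sin(p[2]),p[1]+x*np.sin(p[2])+y*np.cos(p[2])])
r=least_squares(lambda p:np.concatenate([M(p,x,y)-o[:2] for o,x,y in obs]),[.72,.03,.08])
print(r.x,(r.fun*1e3).round(1))
p=r.x;pv=M(p,-.06,-.145);print("pivot",pv)
for n,x,y in(("elbowhome",-.06,.045),("legR",-.065,-.205),("legL",-.065,.205)):print(n,M(p,x,y))
E_=np.array([.489,-.0553]);O=np.array([.565,.0622])
for P in(pv,np.array([.6675,-.1115])):
    a=E_-P;yaw=p[2];ang=np.arctan2(a[1],a[0])-(np.pi/2+yaw)
    b=O-E_;d=np.arctan2(b[1],b[0])-np.arctan2(-a[1],-a[0]);print("inner",ang%(2*np.pi),"outer",d%(2*np.pi),np.linalg.norm(a))
# others
print("hex/tin scene base etc")
for n,u,v,z in(("tin",245,372,0),("hex",180,322,0)):print(n,f(s,240,90,3,u,v,z))
for n,u,v,z in(("pot",460,430,.05),("tub",264,285,.07),("spoonL",268,375,0),("spoonR",305,323,0)):print(n,ray(s,u/1.4286,v/1.4286,z))
E
```

```text
[0.7170158  0.03353891 0.07657401] [-0.1 -0.9  2.  -4.5  0.3 -4.   1.3 -1.8 -3.2  7.2 -6.9  1.3  6.6  2.9]
pivot [ 0.66828401 -0.11562614]
elbowhome [0.65374916 0.07381709]
legR [ 0.66788861 -0.17583281]
legL [0.63652394 0.23296574]
inner 1.1696391573046396 outer 1.3212511118160752 0.18916130367802253
inner 1.189201648633095 outer 1.3016886204876197 0.18713815752005253
hex/tin scene base etc
tin [0.75100715 0.04656745 0.        ]
hex [0.74364555 0.16145455 0.        ]
pot [ 0.49480051 -0.28117958  0.05      ]
tub [0.37424102 0.30526535 0.07      ]
spoonL [0.27469432 0.10616816 0.        ]
spoonR [0.42020753 0.20506571 0.        ]
```

```bash
cat >> h.py <<'E'
from scipy.spatial.transform import Rotation as R
def row(pos,lean=35,yaw=0,show=True):
    o=status.get_obs(); Rc=R.from_euler("xyz",o["eef_rot"])
    a=np.radians(lean)
    z=np.array([np.sin(a),0,-np.cos(a)]);y=np.array([0,1.,0]);M=np.column_stack([np.cross(y,z),y,z])
    Rt=R.from_euler("z",np.radians(yaw))*R.from_matrix(M)
    d=Rc.inv().apply(np.array(pos)-o["ee_pos"]); w=(Rc.inv()*Rt).as_rotvec()/(np.pi/2)
    print(np.r_[d,w].round(4).tolist()); return d,w
E
python3 - <<'E'
from h import *
row([.45,.062,.22],35)
E
```

```text
[-0.3866, -0.3115, -0.0146, -0.0809, -0.3832, -0.2564]
```

```bash
python3 -m jog '[[-0.387,-0.311,-0.015,-0.081,-0.383,-0.256,1],[-0.387,-0.311,-0.015,-0.081,-0.383,-0.256,1],[-0.387,-0.311,-0.015,-0.081,-0.383,-0.256,1],[-0.387,-0.311,-0.015,-0.081,-0.383,-0.256,1],[-0.387,-0.311,-0.015,-0.081,-0.383,-0.256,1],[-0.387,-0.311,-0.015,-0.081,-0.383,-0.256,1],[-0.387,-0.311,-0.015,-0.081,-0.383,-0.256,1],[-0.387,-0.311,-0.015,-0.081,-0.383,-0.256,1],[-0.387,-0.311,-0.015,-0.081,-0.383,-0.256,1],[-0.387,-0.311,-0.015,-0.081,-0.383,-0.256,1],[-0.387,-0.311,-0.015,-0.081,-0.383,-0.256,1],[-0.387,-0.311,-0.015,-0.081,-0.383,-0.256,1],[-0.387,-0.311,-0.015,-0.081,-0.383,-0.256,1]]' 5
python3 - <<'E'
from h import *
o=status.get_obs();print(o["qpos"].round(3))
row([.45,.062,.22],35)
row([.51,.062,.062],35)
row([.576,.062,.062],35)
E
```

```text
time_s: 1.75
ee_pos: [0.4503, 0.0624, 0.2203]
eef_rot: [3.141, 0.61, 3.14]
force: [-0.6, -0.0, -0.1]
grip_width: 0.0943
[ 0.087 -0.258  2.172 -0.086  0.62  -1.428]
[0.0004, -0.0004, 0.0001, -0.0002, -0.0004, -0.0009]
[0.0418, -0.0004, 0.164, -0.0002, -0.0004, -0.0009]
[-0.0123, -0.0003, 0.2018, -0.0002, -0.0004, -0.0009]
```

```bash
python3 -m jog '[[0.042,0,0.164,0,0,0,1],[0.042,0,0.164,0,0,0,1],[0.042,0,0.164,0,0,0,1],[0.042,0,0.164,0,0,0,1],[0.042,0,0.164,0,0,0,1],[0.015,0,0.183,0,0,0,1],[0,0,0.193,0,0,0,1],[-0.012,0,0.202,0,0,0,1],[-0.012,0,0.202,0,0,0,1],[-0.012,0,0.202,0,0,0,1]]'
python3 - <<'E'
from h import *
c=camera("top");s=camera("scene")
crop(c,240,150,110,100,6,"pics/t3.png");crop(s,220,170,130,100,6,"pics/s3.png")
E
```

```text
time_s: 2.75
ee_pos: [0.5754, 0.0632, 0.0627]
eef_rot: [3.141, 0.611, 3.141]
force: [-0.9, 0.1, 0.5]
grip_width: 0.0938
```

View pics/t3.png

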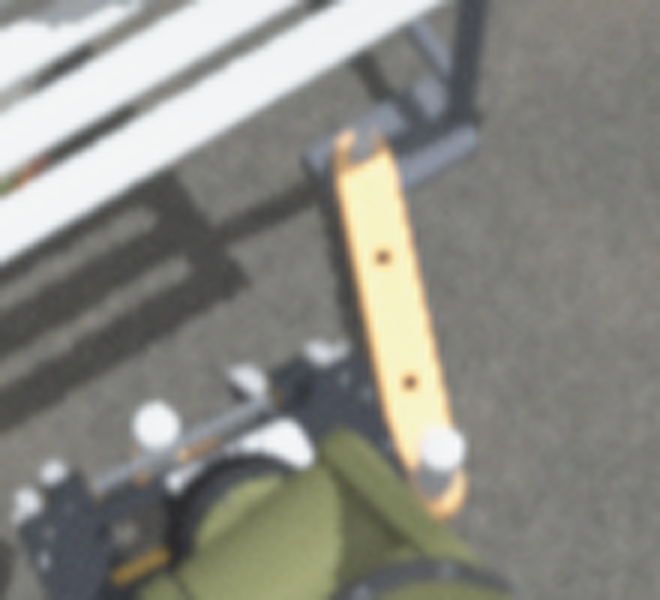

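View pics/s3.png

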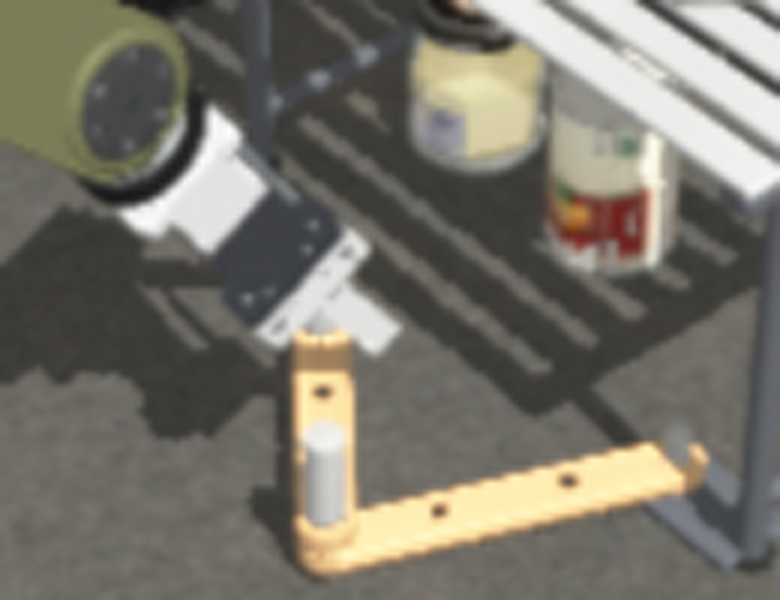

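The outer knob (top view at (156,424)) stands between the fingers and nothing has moved, so I narrow the fork.

```bash
python3 -m jog '[[0,0,0,0,0,0,-0.2],[0,0,0,0,0,0,-0.2],[0,0,0,0,0,0,-0.2],[0,0,0,0,0,0,-0.2],[0,0,0,0,0,0,-0.2],[0,0,0,0,0,0,-0.2]]'
python3 - <<'E'
from h import *
o=status.get_obs();print(o["force"])
P=np.array([.668,-.1135]);E_=np.array([.489,-.0553]);b=P-E_;f=np.arctan2(b[1],b[0])
off=.011+.0376/2   # not used for y? left finger pushes: tcp centre to knob contact
g=(o["grip_width"]/2-.011)
for th in np.r_[1.2:-.01:-.2]:
    a=f+th;k=E_+.14*np.array([np.cos(a),np.sin(a)])
    # left finger contact on knob's +y side -> centre sits g to -y of the knob
    tcp=np.array([k[0]+.011,k[1]-g,.062]);print(round(th,2),k.round(3),end=" ");row(tcp,35)
E
```

```text
time_s: 3.45
ee_pos: [0.5751, 0.0628, 0.0623]
eef_rot: [3.141, 0.611, 3.141]
force: [0.7, -0.3, -0.7]
grip_width: 0.0493
[ 0.7090723  -0.25917018 -0.69923821]
1.2 [0.578 0.053] [-0.0109, -0.0233, 0.0079, 0.0001, -0.0002, -0.0005]
1.0 [0.597 0.033] [-0.0271, -0.0431, 0.0193, 0.0001, -0.0002, -0.0005]
0.8 [0.613 0.01 ] [-0.0398, -0.0663, 0.0281, 0.0001, -0.0002, -0.0005]
0.6 [ 0.623 -0.016] [-0.0484, -0.0922, 0.0342, 0.0001, -0.0002, -0.0005]
0.4 [ 0.628 -0.043] [-0.0527, -0.1197, 0.0371, 0.0001, -0.0002, -0.0005]
0.2 [ 0.628 -0.071] [-0.0524, -0.1477, 0.0369, 0.0001, -0.0002, -0.0005]
0.0 [ 0.622 -0.099] [-0.0475, -0.175, 0.0335, 0.0001, -0.0002, -0.0005]
```

```bash
python3 -m jog '[[0,0,0,0,0,0,-0.2],[-0.006,-0.009,0.004,0,0,0,-0.2],[-0.011,-0.018,0.008,0,0,0,-0.2],[-0.019,-0.028,0.0135,0,0,0,-0.2],[-0.027,-0.038,0.019,0,0,0,-0.2],[-0.034,-0.05,0.024,0,0,0,-0.2],[-0.04,-0.061,0.028,0,0,0,-0.2],[-0.0445,-0.074,0.0315,0,0,0,-0.2],[-0.0485,-0.087,0.034,0,0,0,-0.2],[-0.051,-0.1,0.036,0,0,0,-0.2],[-0.0527,-0.114,0.037,0,0,0,-0.2],[-0.0527,-0.114,0.037,0,0,0,-0.2]]'
python3 - <<'E'
from h import *
c=camera("top");s=camera("scene")
crop(c,240,130,110,100,6,"pics/t4.png");crop(s,220,170,130,100,6,"pics/s4.png")
E
```

```text
time_s: 4.65
ee_pos: [0.6396, -0.0525, 0.0621]
eef_rot: [3.141, 0.611, 3.139]
force: [-0.1, 0.8, 0.5]
grip_width: 0.0378
```

View pics/t4.png

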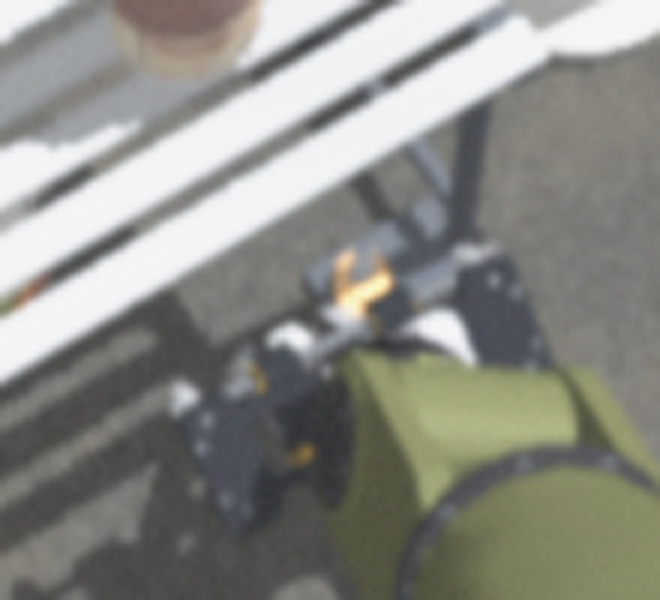

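View pics/s4.png

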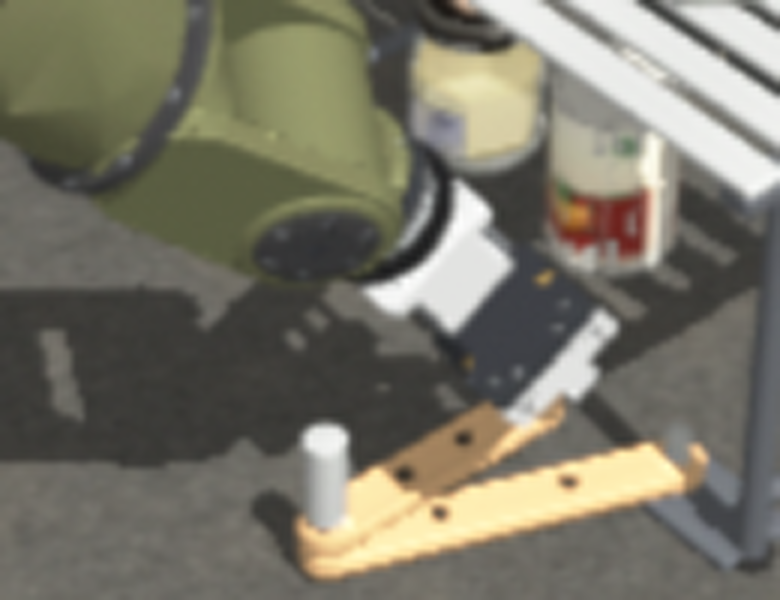

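The outer arm follows the left finger and the inner arm hasn't moved. I continue to the stop, watching the force.

```bash
python3 -m jog '[[0.0005,-0.012,0,0,0,0,-0.2],[0.001,-0.024,-0.001,0,0,0,-0.2],[0.002,-0.034,-0.0015,0,0,0,-0.2],[0.004,-0.044,-0.003,0,0,0,-0.2],[0.005,-0.052,-0.0035,0,0,0,-0.2],[0.005,-0.055,-0.0035,0,0,0,-0.2],[0.005,-0.055,-0.0035,0,0,0,-0.2]]'
python3 - <<'E'
from h import *
c=camera("top");s=camera("scene")
print(status.get_obs()["force"])
crop(s,220,170,130,100,6,"pics/s5.png")
E
```

```text
time_s: 5.45
ee_pos: [0.6331, -0.1058, 0.0619]
eef_rot: [3.141, 0.61, 3.14]
force: [0.7, -0.5, -0.4]
grip_width: 0.0377
[ 0.06246248  0.47513468 -1.23294147]
```

View pics/s5.png

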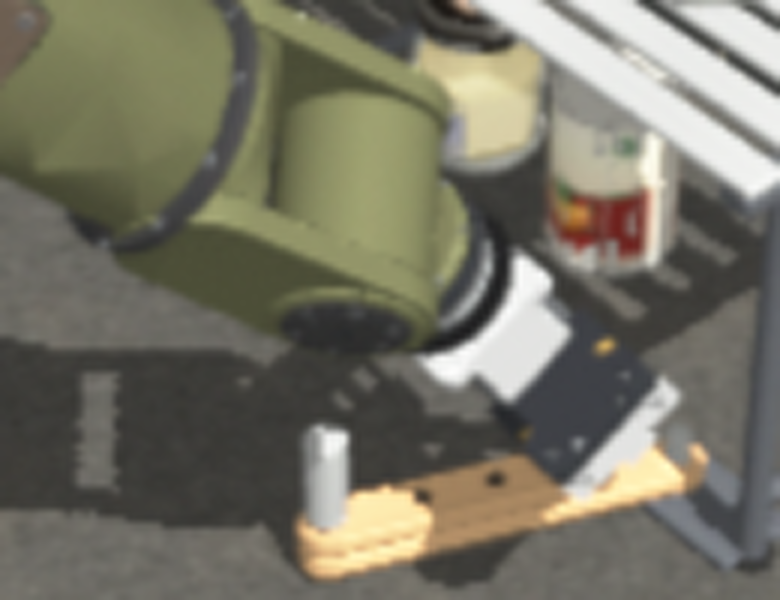

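It is nearly parallel. I push on slowly to feel the stop.

```bash
python3 -m jog '[[0.0005,-0.002,0,0,0,0,-0.2],[0.001,-0.004,0,0,0,0,-0.2],[0.001,-0.004,0,0,0,0,-0.2]]';python3 -m jog '[[0.0005,-0.002,0,0,0,0,-0.2],[0.001,-0.004,0,0,0,0,-0.2],[0.001,-0.004,0,0,0,0,-0.2]]';python3 -m jog '[[0.0005,-0.002,0,0,0,0,-0.2],[0.001,-0.004,0,0,0,0,-0.2],[0.001,-0.004,0,0,0,0,-0.2]]'
```

```text
time_s: 5.85
ee_pos: [0.6326, -0.1089, 0.0617]
eef_rot: [3.14, 0.611, 3.141]
force: [0.1, 4.7, 4.1]
grip_width: 0.0376
time_s: 6.15
ee_pos: [0.6321, -0.1121, 0.0616]
eef_rot: [3.14, 0.611, -3.141]
force: [0.1, 6.7, 4.7]
grip_width: 0.0376
time_s: 6.45
ee_pos: [0.6316, -0.1153, 0.0614]
eef_rot: [3.139, 0.612, -3.141]
force: [-0.7, 4.9, 3.7]
grip_width: 0.0375
```

```bash
python3 -m jog '[[0,0.004,0,0,0,0,-0.2],[0,0.006,0,0,0,0,0.5],[0,0.006,0,0,0,0,0.5],[0,0.006,0,0,0,0,0.5]]'
python3 - <<'E'
from h import *
s=camera("scene")
crop(s,220,170,130,100,6,"pics/s6.png")
row([.55,-.105,.1],35)
row([.45,-.06,.2],45)
E
```

```text
time_s: 6.85
ee_pos: [0.6315, -0.1092, 0.0614]
eef_rot: [3.139, 0.612, -3.141]
force: [-0.4, 0.1, 0.0]
grip_width: 0.0581
[0.0446, 0.0045, -0.0784, 0.0018, 0.0004, 0.0005]
[0.069, 0.05, -0.2176, 0.0018, -0.1107, 0.0003]
```

View pics/s6.png

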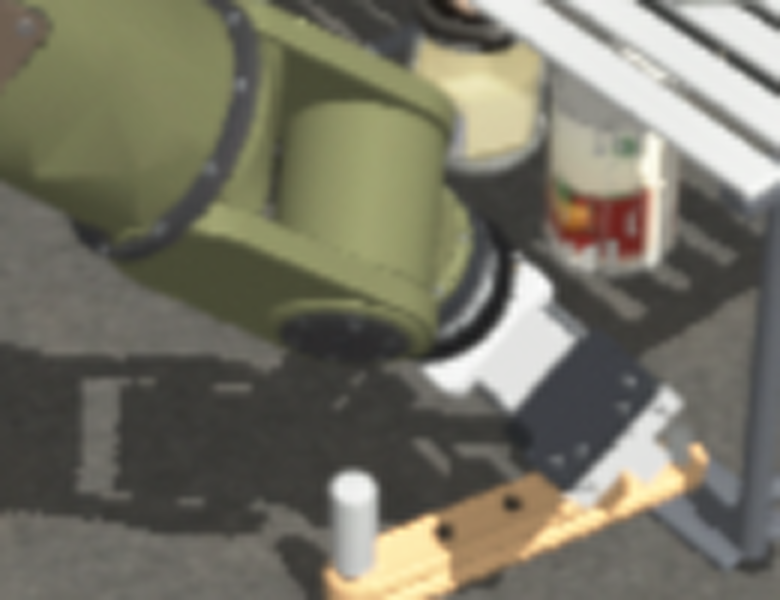

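The outer arm lies over the inner one, and the stop reaction has swung the inner arm a little further out, which does no harm. I withdraw along the tool axis and re-measure.

```bash
python3 -m jog '[[0,0,-0.03,0,0,0,0.5],[0,0,-0.06,0,0,0,0.5],[0,0.01,-0.1,0,0,0,0.7],[0.03,0.03,-0.15,0,0,0,1],[0.03,0.05,-0.2,0,0,0,1],[0.069,0.05,-0.22,0,-0.05,0,1],[0.069,0.1,-0.24,0,-0.11,0,1],[0.069,0.15,-0.24,0,-0.11,0,1],[0.069,0.18,-0.24,0,-0.11,0,1],[0.069,0.18,-0.24,0,-0.11,0,1],[0.069,0.18,-0.24,0,-0.11,0,1]]'
python3 - <<'E'
from h import *
c=camera("top");s=camera("scene")
crop(c,240,150,110,100,6,"pics/t7.png");crop(s,220,170,130,110,6,"pics/s7.png")
E
```

```text
time_s: 8.0
ee_pos: [0.4368, 0.0712, 0.2191]
eef_rot: [3.139, 0.786, -3.141]
force: [0.2, -0.7, 0.2]
grip_width: 0.0939
```

View pics/t7.png

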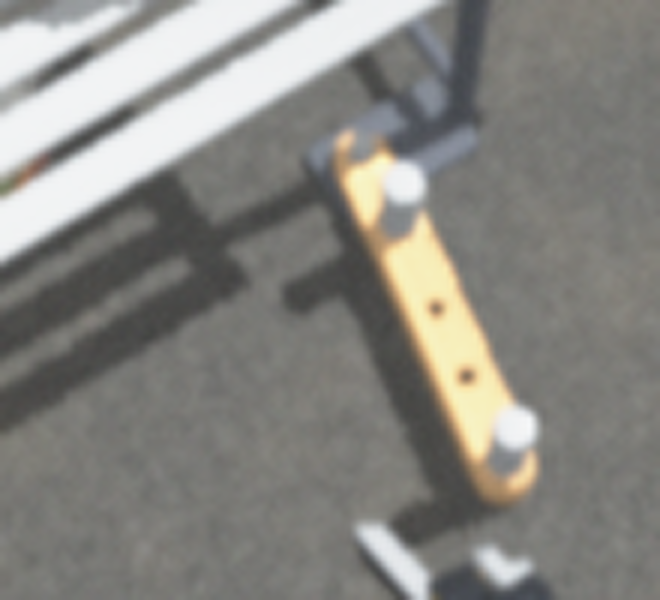

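View pics/s7.png

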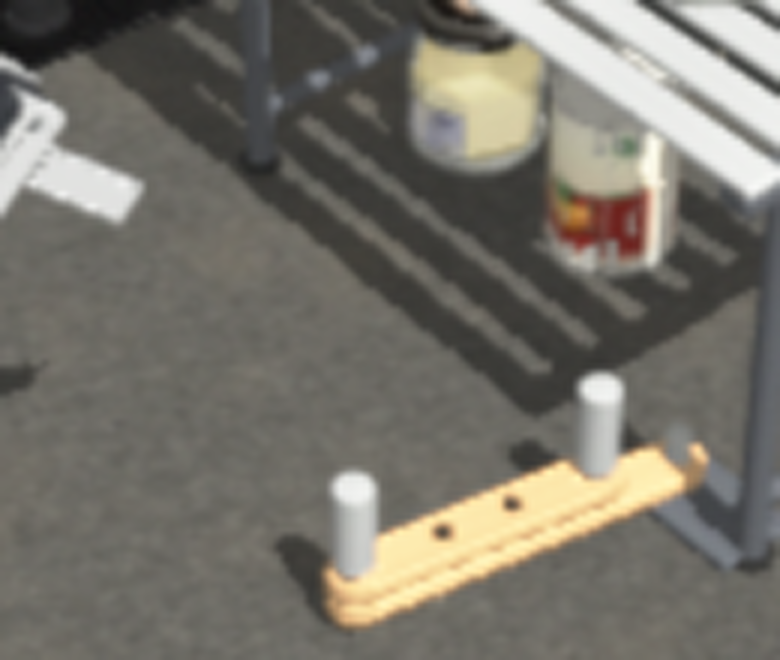

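Fully folded: elbow knob at (516,427) top and (355,487) scene, outer knob at (404,184) and (601,384), with the two bars flush.

```bash
python3 - <<'E'
from h import *
t=camera("top");s=camera("scene")
P={}
for n,a,b,z in(("elbow",(516,427),(355,488),.096),("outer",(404,184),(601,385),.096)):
    p=ray(t,240+a[0]/6-.5,150+a[1]/6-.5,z);q=ray(s,220+b[0]/6-.5,170+b[1]/6-.5,z);print(n,p.round(4),q.round(4));P[n]=(p+q)[:2]/2
d=P["outer"]-P["elbow"];print(np.linalg.norm(d)); u=d/np.linalg.norm(d);pv=P["elbow"]+.19*u;print("pivot",pv)
a=np.arctan2(-u[1],-u[0]);print("inner angle",a-(np.pi/2+.0766))
row([P["elbow"][0]-.07,P["elbow"][1],.15],45)
E
```

```text
elbow [ 0.4791 -0.0924  0.096 ] [ 0.4812 -0.0938  0.096 ]
outer [ 0.6174 -0.1065  0.096 ] [ 0.6215 -0.1059  0.096 ]
0.1399217821904371
pivot [ 0.66932955 -0.11086323]
inner angle 1.4005337649071352
[0.0673, -0.163, 0.0292, 0.0022, -0.001, 0.0007]
```

```bash
python3 - <<'E'
from h import *
row([.415,-.093,.12],45)
row([.425,-.093,.058],45)
row([.493,-.093,.058],45)
E
```

```text
[0.0851, -0.163, 0.0539, 0.0022, -0.001, 0.0007]
[0.1218, -0.1631, 0.1048, 0.0022, -0.001, 0.0007]
[0.0736, -0.1633, 0.1528, 0.0022, -0.001, 0.0007]
```

```bash
python3 -m jog '[[0.04,-0.163,0,0,0,0,1],[0.04,-0.163,0,0,0,0,1],[0.04,-0.163,0,0,0,0,1],[0.04,-0.163,0,0,0,0,1],[0.085,-0.163,0.054,0,0,0,1],[0.085,-0.163,0.054,0,0,0,1],[0.122,-0.163,0.105,0,0,0,1],[0.122,-0.163,0.105,0,0,0,1],[0.1,-0.163,0.127,0,0,0,1],[0.085,-0.163,0.142,0,0,0,1],[0.074,-0.163,0.153,0,0,0,1],[0.074,-0.163,0.153,0,0,0,1],[0.074,-0.163,0.153,0,0,0,1]]'
python3 - <<'E'
from h import *
c=camera("top");s=camera("scene")
crop(c,240,150,110,100,6,"pics/t8.png");crop(s,200,180,130,110,6,"pics/s8.png")
E
```

```text
time_s: 9.5
ee_pos: [0.503, -0.059, 0.1101]
eef_rot: [-3.11, 0.72, 3.125]
force: [-0.5, -0.7, 0.4]
grip_width: 0.0939
```

View pics/t8.png

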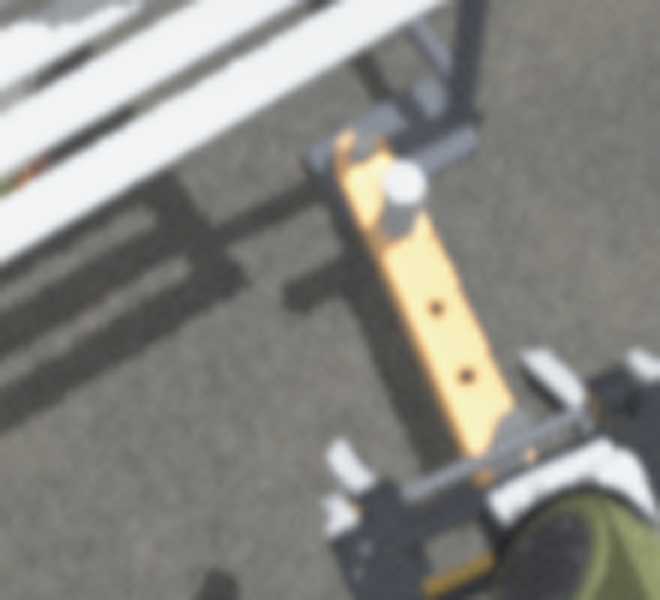

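View pics/s8.png

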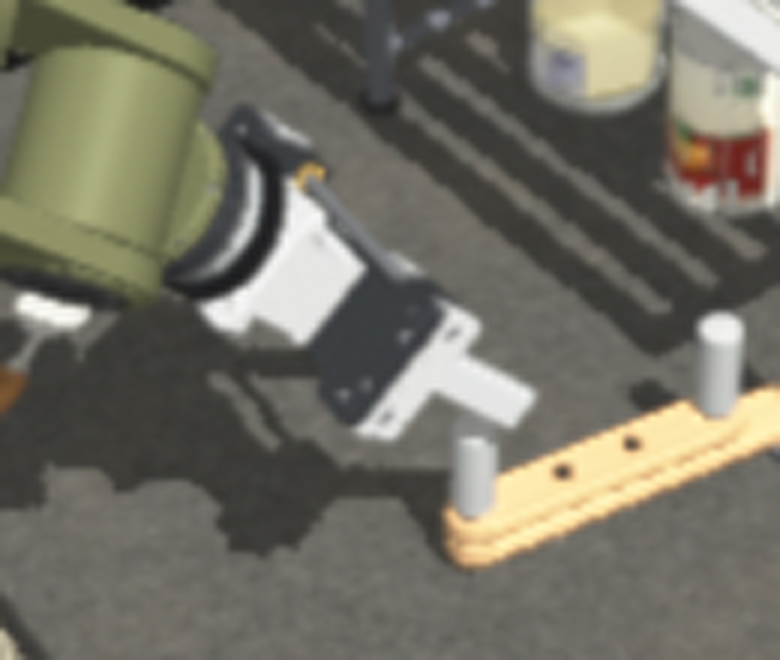

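```bash
python3 - <<'E'
from h import *
o=status.get_obs();print(o["qpos"].round(3),o["joint_vel"].round(2))
row([.47,-.075,.17],25)
row([.43,-.093,.12],20)
E
```

```text
[-0.256  0.052  2.257  0.809  0.175 -2.555] [ 0.01 -0.03  0.02 -0.01  0.    0.  ]
[-0.0154, -0.0191, -0.0656, -0.0259, 0.1805, -0.0107]
[0.0475, -0.0373, -0.0536, -0.0254, 0.236, -0.0119]
```

The wrist came close to its singularity (q5 small, q6 near its limit). I back off upward with less lean and keep the tool yaw radial.

```bash
python3 - <<'E'
from h import *
row([.46,-.07,.2],15,-9)
E
```

```text
[-0.0276, -0.0152, -0.0949, 0.0226, 0.2925, 0.076]
```

```bash
python3 -m jog '[[0,0,-0.03,0,0.04,0,1],[-0.009,-0.005,-0.06,0.01,0.1,0.03,1]]'
python3 - <<'E'
from h import *
o=status.get_obs();print(o["qpos"].round(3),o["joint_vel"].round(2),o["ee_pos"])
row([.46,-.07,.2],15,-9)
E
```

```text
time_s: 9.8
ee_pos: [0.4835, -0.0509, 0.1401]
eef_rot: [3.134, 0.633, 3.105]
force: [0.4, 0.9, -0.5]
grip_width: 0.0939
[-0.257 -0.05   2.222  0.383  0.375 -2.109] [ 0.01 -0.53 -0.36 -1.97  1.31  2.2 ] [ 0.48348348 -0.05090171  0.14011736]
[-0.0171, -0.0195, -0.0619, 0.0383, 0.2359, 0.0707]
```

```bash
python3 -m jog '[[-0.017,-0.019,-0.062,0.038,0.236,0.071,1],[-0.017,-0.019,-0.062,0.038,0.236,0.071,1],[-0.017,-0.019,-0.062,0.038,0.236,0.071,1],[-0.017,-0.019,-0.062,0.038,0.236,0.071,1],[-0.017,-0.019,-0.062,0.038,0.236,0.071,1]]'
python3 - <<'E'
from h import *
o=status.get_obs();print(o["qpos"].round(3),o["joint_vel"].round(2),o["ee_pos"])
row([.42,-.083,.13],15,-10)
row([.426,-.083,.062],15,-10)
row([.488,-.0945,.062],15,-10)
E
```

```text
time_s: 10.3
ee_pos: [0.4596, -0.0692, 0.1992]
eef_rot: [3.14, 0.263, 2.987]
force: [-0.3, 0.1, -0.3]
grip_width: 0.0942
[-0.243 -0.04   1.943  0.029  0.977 -1.672] [-0.   -0.01  0.04  0.   -0.02 -0.  ] [ 0.45958465 -0.06921778  0.19919975]
[0.0537, -0.0198, 0.0572, 0.0043, 0.0008, 0.0121]
[0.0657, -0.019, 0.1244, 0.0043, 0.0008, 0.0121]
[0.0048, -0.0208, 0.1408, 0.0043, 0.0008, 0.0121]
```

```bash
python3 -m jog '[[-0.03,-0.021,0.05,0,0,0.01,1],[-0.025,-0.021,0.07,0,0,0.01,1],[-0.012,-0.021,0.1,0,0,0.01,1],[0,-0.021,0.125,0,0,0.01,1],[0.005,-0.021,0.141,0,0,0.01,1],[0.005,-0.021,0.141,0,0,0.01,1],[0.005,-0.021,0.141,0,0,0.01,1]]'
python3 - <<'E'
from h import *
o=status.get_obs();print(o["qpos"].round(3))
c=camera("top");s=camera("scene")
crop(c,240,150,110,100,6,"pics/t9.png");crop(s,200,180,130,110,6,"pics/s9.png")
E
```

```text
time_s: 11.0
ee_pos: [0.4874, -0.0946, 0.0619]
eef_rot: [3.135, 0.264, 2.971]
force: [-0.5, 0.5, 0.1]
grip_width: 0.0942
[-0.285  0.237  2.005  0.06   0.639 -1.73 ]
```

View pics/t9.png

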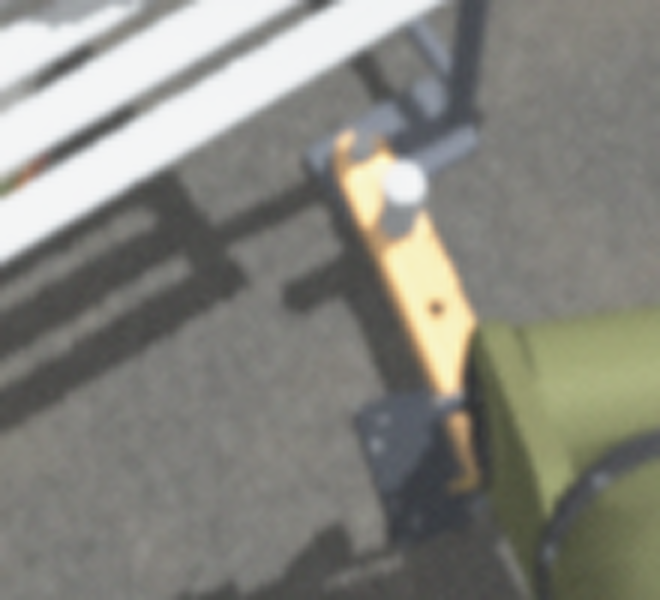

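View pics/s9.png

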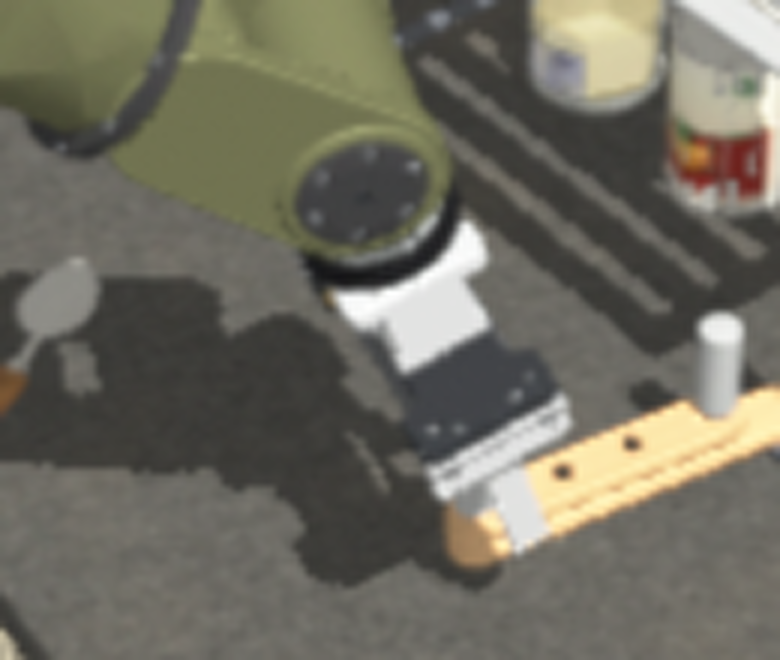

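The fingers straddle the elbow knob, which is hidden behind the near finger. I close on it.

```bash
python3 -m jog '[[0,0,0,0,0,0,-1],[0,0,0,0,0,0,-1],[0,0,0,0,0,0,-1],[0,0,0,0,0,0,-1],[0,0,0,0,0,0,-1],[0,0,0,0,0,0,-1],[0,0,0,0,0,0,-1],[0,0,0,0,0,0,-1],[0,0,0,0,0,0,-1],[0,0,0,0,0,0,-1],[0,0,0,0,0,0,-1],[0,0,0,0,0,0,-1]]' 8
python3 - <<'E'
from h import *
o=status.get_obs();print(o["force"])
pv=np.array([.6685,-.1125]);
for ph,ln in ((1.4,15),(1.2,15),(1.0,17),(.8,20),(.6,25),(.4,30),(.2,36),(0,42)):
    a=np.pi/2+.0766+ph;e=pv+.19*np.array([np.cos(a),np.sin(a)])
    yaw=np.degrees(np.arctan2(e[1],e[0]))*1.0
    b=.080-.062; 
    # grip point fixed 0.019 behind tcp at z .08
    l=np.radians(ln);y=np.radians(yaw);tcp=np.r_[e+.017*np.sin(l)*np.array([np.cos(y),np.sin(y)]),.078-.017*np.cos(l)]
    print(ph,e.round(4),round(yaw,1),tcp.round(4),end=" ");row(tcp,ln,yaw)
E
```

```text
time_s: 12.3
ee_pos: [0.4882, -0.0948, 0.0627]
eef_rot: [3.136, 0.265, 2.971]
force: [0.5, 0.4, -0.4]
grip_width: 0.0216
[ 0.46549348  0.41849853 -0.38882498]
1.4 [ 0.4793 -0.0946] -11.2 [ 0.4837 -0.0955  0.0616] [0.0045, -0.0015, -0.0, 0.0077, 0.0021, 0.0149]
1.2 [ 0.4867 -0.0574] -6.7 [ 0.491  -0.0579  0.0616] [0.0036, 0.0368, 0.0004, -0.0051, 0.0023, -0.0327]
1.0 [ 0.5012 -0.0224] -2.6 [ 0.5062 -0.0226  0.0617] [-0.0051, 0.0742, 0.0028, -0.0186, -0.0198, -0.0772]
0.8 [0.5225 0.0091] 1.0 [0.5283 0.0092 0.062 ] [-0.0209, 0.1092, 0.0071, -0.0325, -0.0529, -0.1143]
0.6 [0.5495 0.0356] 3.7 [0.5567 0.0361 0.0626] [-0.0437, 0.1406, 0.0128, -0.0479, -0.108, -0.1413]
0.4 [0.5813 0.0563] 5.5 [0.5898 0.0571 0.0633] [-0.0719, 0.1669, 0.0199, -0.0619, -0.163, -0.158]
0.2 [0.6166 0.0703] 6.5 [0.6265 0.0714 0.0642] [-0.1048, 0.1871, 0.028, -0.075, -0.2291, -0.1647]
0 [0.654  0.0769] 6.7 [0.6653 0.0783 0.0654] [-0.1407, 0.2004, 0.0367, -0.0849, -0.2953, -0.1632]
```

```bash
python3 -m jog '[[0,0.01,0,0,0,-0.008,-1],[0,0.02,0,0,0,-0.016,-1],[0,0.029,0,0,0,-0.025,-1],[-0.001,0.038,0,-0.005,0,-0.033,-1],[-0.003,0.048,0.001,-0.008,-0.005,-0.044,-1],[-0.005,0.057,0.0015,-0.012,-0.01,-0.055,-1],[-0.007,0.067,0.002,-0.016,-0.015,-0.066,-1],[-0.0096,0.0755,0.003,-0.019,-0.02,-0.077,-1],[-0.0096,0.0755,0.003,-0.019,-0.02,-0.077,-1]]'
python3 - <<'E'
from h import *
o=status.get_obs();print(o["force"],o["qpos"].round(3))
pv=np.array([.6685,-.1125])
print(o["ee_pos"])
for ph,ln in ((1.0,17),(.8,20),(.6,25),(.5,27.5),(.4,30),(.3,33)):
    a=np.pi/2+.0766+ph;e=pv+.19*np.array([np.cos(a),np.sin(a)])
    yaw=np.degrees(np.arctan2(e[1],e[0]))
    l=np.radians(ln);y=np.radians(yaw);tcp=np.r_[e+(.003+.017*np.sin(l))*np.array([np.cos(y),np.sin(y)]),.079-.017*np.cos(l)]
    print(ph,tcp.round(4),end=" ");row(tcp,ln,yaw)
E
```

```text
time_s: 13.2
ee_pos: [0.5114, -0.0211, 0.063]
eef_rot: [3.141, 0.298, 3.098]
force: [1.1, 2.8, -0.0]
grip_width: 0.0219
[ 1.07921948  2.752514   -0.00598002] [-0.126  0.252  1.99   0.045  0.603 -1.687]
[ 0.51137531 -0.02105239  0.06298153]
1.0 [ 0.5092 -0.0227  0.0627] [0.0021, -0.0018, -0.0004, 0.0009, 0.001, 0.0008]
0.8 [0.5313 0.0092 0.063 ] [-0.0178, 0.0311, 0.0055, -0.0116, -0.0323, -0.0366]
0.6 [0.5597 0.0363 0.0636] [-0.0439, 0.0594, 0.0129, -0.0241, -0.0878, -0.0643]
0.5 [0.5757 0.0477 0.0639] [-0.0589, 0.0714, 0.0172, -0.0298, -0.1155, -0.0743]
0.4 [0.5928 0.0574 0.0643] [-0.0749, 0.0819, 0.0217, -0.035, -0.1432, -0.0819]
0.3 [0.6108 0.0655 0.0647] [-0.0919, 0.0907, 0.0265, -0.0399, -0.1764, -0.087]
```

```bash
python3 -m jog '[[-0.006,0.011,0.002,-0.004,-0.01,-0.012,-1],[-0.012,0.021,0.004,-0.008,-0.021,-0.024,-1],[-0.018,0.031,0.0055,-0.012,-0.032,-0.037,-1],[-0.0245,0.0385,0.0075,-0.015,-0.046,-0.044,-1],[-0.031,0.0455,0.009,-0.018,-0.06,-0.051,-1],[-0.0375,0.0525,0.011,-0.021,-0.074,-0.058,-1],[-0.044,0.059,0.013,-0.024,-0.088,-0.064,-1],[-0.0515,0.0655,0.015,-0.027,-0.102,-0.07,-1],[-0.059,0.0714,0.017,-0.03,-0.115,-0.074,-1],[-0.059,0.0714,0.017,-0.03,-0.115,-0.074,-1]]'
python3 - <<'E'
from h import *
o=status.get_obs();print(o["force"],o["qpos"].round(3))
pv=np.array([.6685,-.1125])
print(o["ee_pos"])
for ph,ln in ((.5,27.5),(.4,30),(.3,33),(.2,36),(.1,39),(0,41),(-.03,41)):
    a=np.pi/2+.0766+ph;e=pv+.19*np.array([np.cos(a),np.sin(a)])
    yaw=np.degrees(np.arctan2(e[1],e[0]))
    l=np.radians(ln);y=np.radians(yaw);tcp=np.r_[e+(.003+.017*np.sin(l))*np.array([np.cos(y),np.sin(y)]),.079-.017*np.cos(l)]
    print(ph,tcp.round(4),end=" ");row(tcp,ln,yaw)
c=camera("top");s=camera("scene")
crop(c,200,110,130,100,6,"pics/t10.png");crop(s,220,160,130,100,6,"pics/s10.png")
E
```

```text
time_s: 14.2
ee_pos: [0.5768, 0.048, 0.0642]
eef_rot: [3.141, 0.482, -3.059]
force: [3.8, -4.8, -1.5]
grip_width: 0.0216
[ 3.82926131 -4.81805943 -1.53490497] [ 0.002  0.325  1.944  0.098  0.393 -1.733]
[0.5768271  0.04800339 0.06417282]
0.5 [0.5757 0.0477 0.0639] [0.0011, -0.0002, -0.0003, 0.0002, 0.0011, 0.0001]
0.4 [0.5928 0.0574 0.0643] [-0.0148, 0.0081, 0.0076, -0.004, -0.0266, -0.0077]
0.3 [0.6108 0.0655 0.0647] [-0.0316, 0.0146, 0.0159, -0.0075, -0.06, -0.0133]
0.2 [0.6295 0.0717 0.0652] [-0.0488, 0.0193, 0.0243, -0.0101, -0.0933, -0.0167]
0.1 [0.6487 0.0761 0.0658] [-0.0663, 0.0221, 0.0329, -0.0117, -0.1266, -0.0182]
0 [0.668  0.0786 0.0662] [-0.0837, 0.0229, 0.0415, -0.0122, -0.1488, -0.0182]
-0.03 [0.6737 0.0789 0.0662] [-0.0887, 0.0228, 0.0442, -0.012, -0.1488, -0.0179]
```

View pics/t10.png

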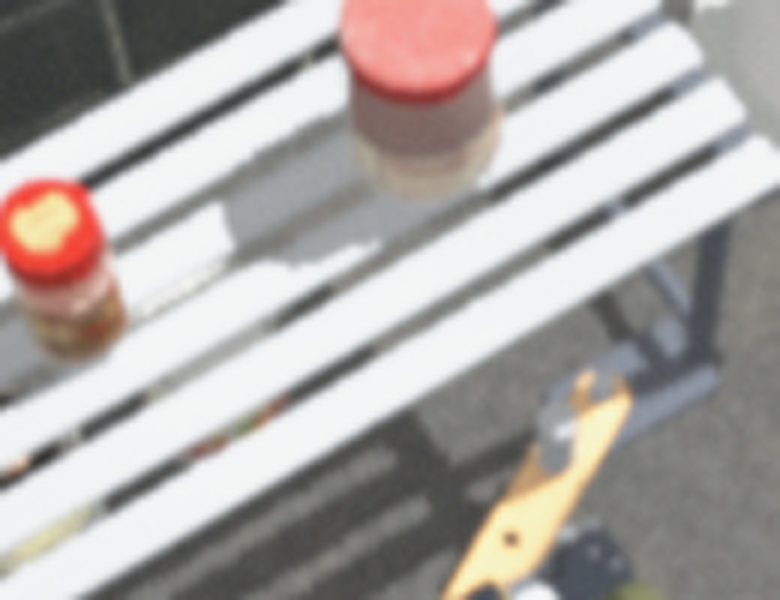

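View pics/s10.png

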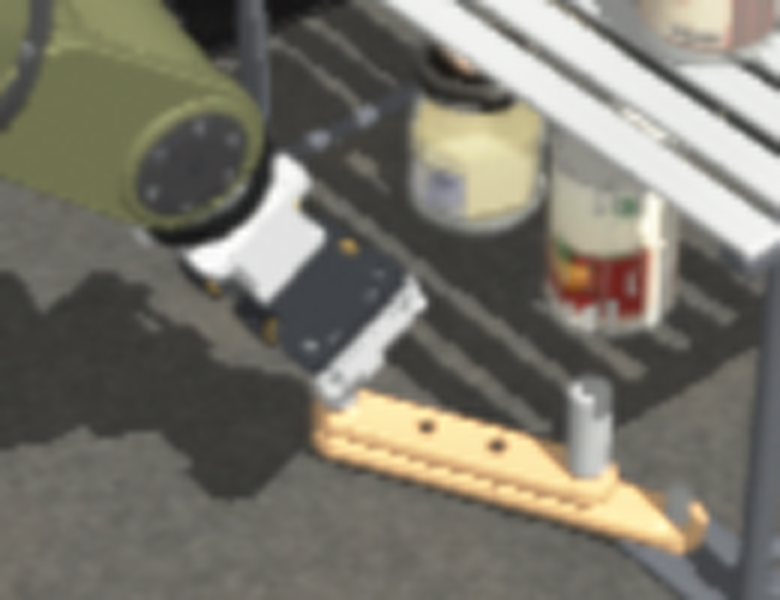

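```bash
python3 -m jog '[[-0.005,0.002,0.0025,-0.001,-0.009,-0.003,-1],[-0.01,0.0042,0.005,-0.003,-0.018,-0.005,-1],[-0.015,0.0065,0.0076,-0.004,-0.027,-0.008,-1],[-0.0205,0.0085,0.01,-0.005,-0.038,-0.01,-1],[-0.026,0.0108,0.013,-0.006,-0.049,-0.012,-1],[-0.0316,0.013,0.016,-0.0075,-0.06,-0.013,-1],[-0.0316,0.013,0.016,-0.0075,-0.06,-0.013,-1]]'
python3 - <<'E'
from h import *
o=status.get_obs();print(o["force"],o["qpos"].round(3))
pv=np.array([.6685,-.114])
for ph,ln in ((.3,33),(.25,35),(.2,36),(.15,36),(.1,36),(.05,36),(0,36),(-.03,36)):
    a=np.pi/2+.0766+ph;e=pv+.19*np.array([np.cos(a),np.sin(a)])
    yaw=np.degrees(np.arctan2(e[1],e[0]))
    l=np.radians(ln);y=np.radians(yaw);tcp=np.r_[e+(.003+.017*np.sin(l))*np.array([np.cos(y),np.sin(y)]),.079-.017*np.cos(l)]
    print(ph,tcp.round(4),end=" ");row(tcp,ln,yaw)
E
```

```text
time_s: 15.0
ee_pos: [0.6113, 0.0645, 0.0646]
eef_rot: [3.141, 0.577, -3.035]
force: [-0.3, 5.4, 3.1]
grip_width: 0.0216
[-0.29405704  5.40996119  3.12259713] [ 0.026  0.374  1.913  0.16   0.283 -1.793]
0.3 [0.6108 0.064  0.0647] [0.0003, -0.0005, -0.0004, 0.0012, 0.0004, 0.0012]
0.25 [0.6202 0.0673 0.0651] [-0.008, 0.0018, 0.0046, -0.0001, -0.0218, -0.0008]
0.2 [0.6295 0.0702 0.0652] [-0.0161, 0.0037, 0.0097, -0.0012, -0.0329, -0.0023]
0.15 [0.6387 0.0726 0.0652] [-0.024, 0.0051, 0.0148, -0.0019, -0.0329, -0.0035]
0.1 [0.648  0.0745 0.0652] [-0.0319, 0.006, 0.02, -0.0024, -0.0329, -0.0041]
0.05 [0.6574 0.076  0.0652] [-0.0398, 0.0064, 0.0252, -0.0026, -0.0329, -0.0044]
0 [0.6669 0.0769 0.0652] [-0.0478, 0.0064, 0.0303, -0.0025, -0.0329, -0.0043]
-0.03 [0.6726 0.0773 0.0652] [-0.0526, 0.0061, 0.0334, -0.0024, -0.0329, -0.0041]
```

```bash
python3 -m jog '[[-0.004,0.0018,0.0023,0,0,0,-1],[-0.008,0.0028,0.0046,0,0,0,-1],[-0.012,0.0038,0.007,0,0,0,-1],[-0.016,0.0047,0.0095,0,0,0,-1],[-0.02,0.0054,0.012,0,0,0,-1],[-0.024,0.0061,0.0148,0,0,0,-1],[-0.028,0.0066,0.0174,0,0,0,-1],[-0.032,0.007,0.02,0,0,0,-1],[-0.032,0.007,0.02,0,0,0,-1]]'
python3 - <<'E'
from h import *
o=status.get_obs();print(o["force"],o["qpos"].round(3))
for x in(.652,.656,.66,.664,.667,.670,.673,.677): 
    print(x,end=" "); row([x,o["ee_pos"][1]+ .13*(x-o["ee_pos"][0]) -2.6*(x-o["ee_pos"][0])**2,.0648],33,6.3)
c=camera("top");s=camera("scene")
crop(c,200,110,130,100,6,"pics/t11.png");crop(s,220,160,130,100,6,"pics/s11.png")
E
```

```text
time_s: 15.9
ee_pos: [0.6483, 0.0757, 0.0649]
eef_rot: [3.141, 0.576, -3.035]
force: [2.1, -2.5, -9.9]
grip_width: 0.0215
[ 2.11277829 -2.45951078 -9.91567568] [ 0.046  0.442  1.808  0.108  0.318 -1.724]
0.652 [-0.0031, 0.0, 0.0021, -0.0006, 0.0001, -0.0018]
0.656 [-0.0065, 0.0, 0.0043, -0.0006, 0.0001, -0.0018]
0.66 [-0.0098, -0.0001, 0.0065, -0.0006, 0.0001, -0.0018]
0.664 [-0.0132, -0.0003, 0.0087, -0.0006, 0.0001, -0.0018]
0.667 [-0.0157, -0.0005, 0.0103, -0.0006, 0.0001, -0.0018]
0.67 [-0.0182, -0.0007, 0.0119, -0.0006, 0.0001, -0.0018]
0.673 [-0.0207, -0.001, 0.0135, -0.0006, 0.0001, -0.0018]
0.677 [-0.0241, -0.0015, 0.0157, -0.0006, 0.0001, -0.0018]
```

View pics/s11.png

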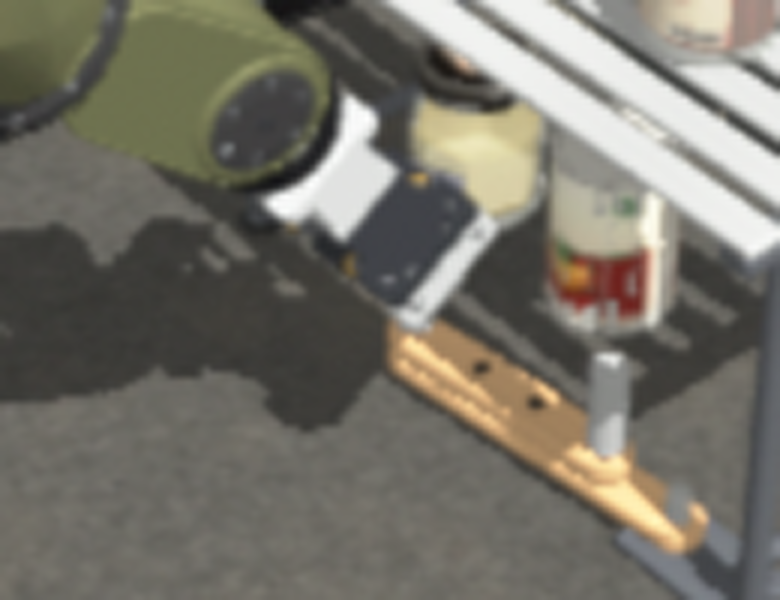

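View pics/t11.png

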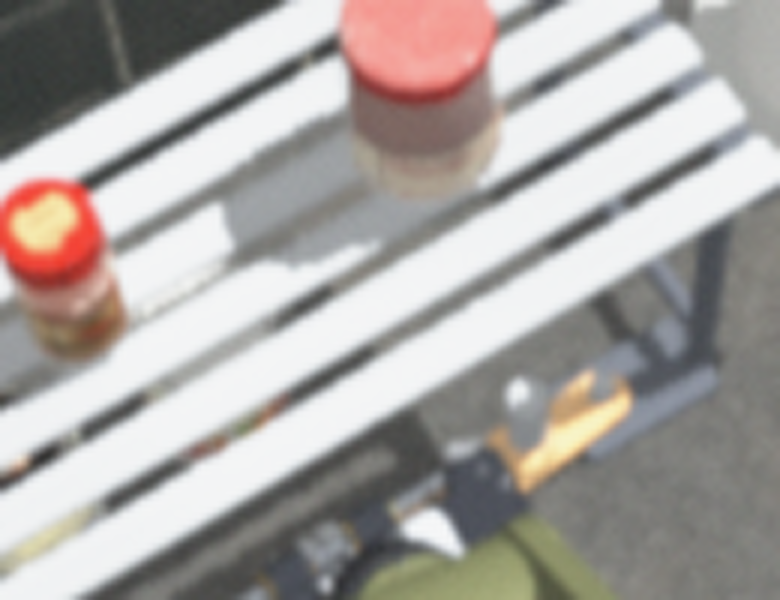

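The bars are still flush and clear of the shelf. I take the last part in small steps until the stop is felt.

```bash
python3 -m jog '[[-0.003,0,0.002,0,0,0,-1],[-0.0065,0,0.0043,0,0,0,-1],[-0.0098,0,0.0065,0,0,0,-1],[-0.0098,0,0.0065,0,0,0,-1]]'; python3 -m jog '[[-0.0017,0,0.0011,0,0,0,-1],[-0.0034,0,0.0022,0,0,0,-1],[-0.0034,0,0.0022,0,0,0,-1]]'; python3 -m jog '[[-0.0015,0,0.001,0,0,0,-1],[-0.0025,0,0.0016,0,0,0,-1],[-0.0025,0,0.0016,0,0,0,-1]]'
```

```text
time_s: 16.4
ee_pos: [0.6601, 0.0772, 0.0649]
eef_rot: [3.141, 0.577, -3.035]
force: [1.7, 3.4, -7.1]
grip_width: 0.0218
time_s: 16.7
ee_pos: [0.6644, 0.0777, 0.0649]
eef_rot: [3.141, 0.577, -3.035]
force: [-0.3, 3.2, -7.8]
grip_width: 0.0216
time_s: 17.0
ee_pos: [0.6674, 0.078, 0.0649]
eef_rot: [3.141, 0.577, -3.035]
force: [0.2, 1.6, -6.5]
grip_width: 0.0215
```

```bash
python3 -m jog '[[-0.0015,0,0.001,0,0,0,-1],[-0.0025,0,0.0016,0,0,0,-1],[-0.0025,0,0.0016,0,0,0,-1]]'; python3 -m jog '[[-0.0015,0,0.001,0,0,0,-1],[-0.0025,0,0.0016,0,0,0,-1],[-0.0025,0,0.0016,0,0,0,-1]]'
python3 - <<'E'
from h import *
c=camera("top");s=camera("scene")
crop(c,200,110,130,100,6,"pics/t12.png");crop(s,220,160,130,100,6,"pics/s12.png")
E
```

```text
time_s: 17.3
ee_pos: [0.67, 0.0783, 0.065]
eef_rot: [3.141, 0.576, -3.035]
force: [-10.6, 0.7, -1.1]
grip_width: 0.0213
time_s: 17.6
ee_pos: [0.6726, 0.0786, 0.065]
eef_rot: [3.141, 0.575, -3.035]
force: [-8.7, 0.8, -0.6]
grip_width: 0.0216
```

View pics/s12.png

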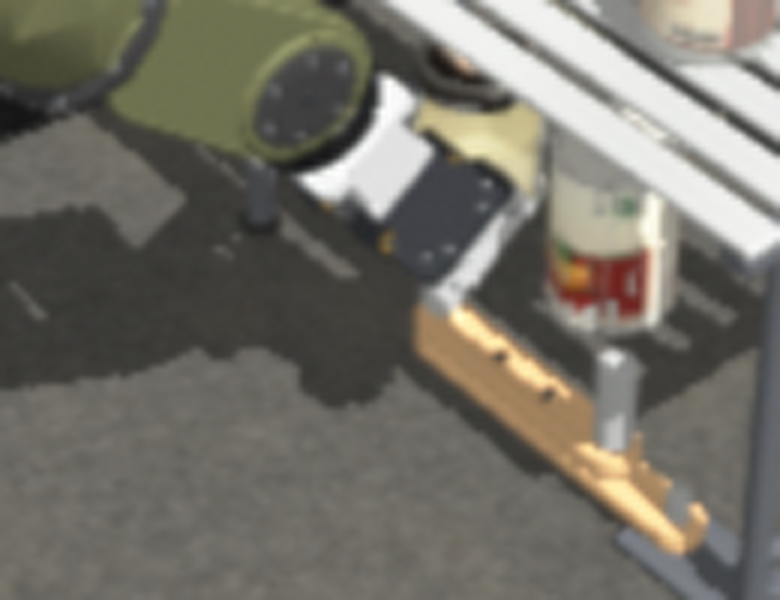

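View pics/t12.png

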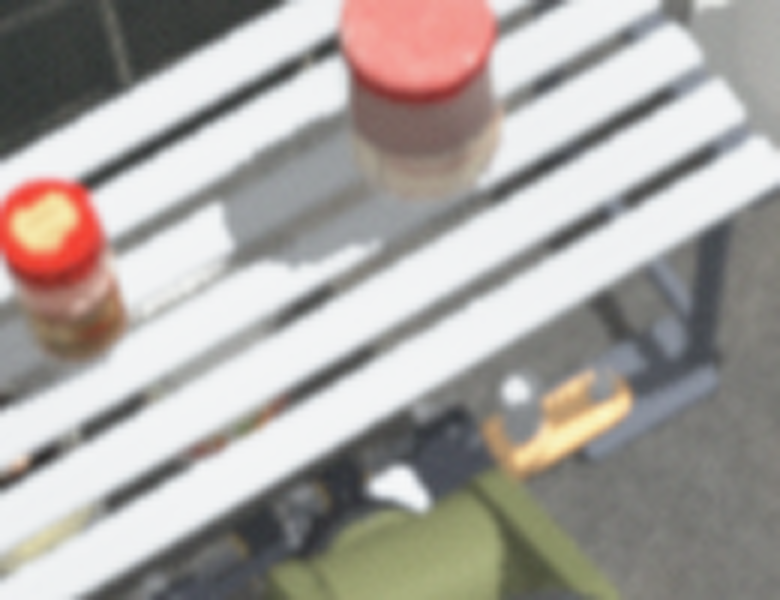

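The force plateaus at about 9 N (slipping in the grip) at the expected home position, so it is at the stop. I release and retreat horizontally.

```bash
python3 -m jog '[[0,0,0,0,0,0,-0.2],[0,0,0,0,0,0,-0.2],[0,0,0,0,0,0,0],[0,0,0,0,0,0,0],[0,0,0,0,0,0,0],[0,0,0,0,0,0,0]]'; python3 -m jog '[[0.008,0,-0.006,0,0,0,0],[0.017,0,-0.012,0,0,0,0],[0.033,0,-0.022,0,0,0,0],[0.05,0,-0.034,0,0,0,0],[0.066,0,-0.045,0,0,0,0],[0.08,0,-0.07,0,0,0,0],[0.08,0,-0.12,0,0,0,0],[0.08,0,-0.17,0,0,0,0],[0.08,0,-0.21,0,0,0,0],[0.08,0,-0.21,0,0,0,0],[0.08,0,-0.21,0,0,0,0]]'
python3 - <<'E'
from h import *
c=camera("top");s=camera("scene")
crop(c,200,110,130,100,6,"pics/t13.png");crop(s,220,160,130,100,6,"pics/s13.png")
cv2.imwrite("pics/s13f.png",cv2.resize(s["image"][:,:,::-1],(800,600)))
E
```

```text
time_s: 18.3
ee_pos: [0.6727, 0.0785, 0.0651]
eef_rot: [3.141, 0.575, -3.035]
force: [-0.5, -0.2, -0.8]
grip_width: 0.0469
time_s: 19.4
ee_pos: [0.4921, 0.059, 0.1983]
eef_rot: [3.141, 0.577, -3.035]
force: [1.1, -0.3, 0.5]
grip_width: 0.0469
```

View pics/s13.png

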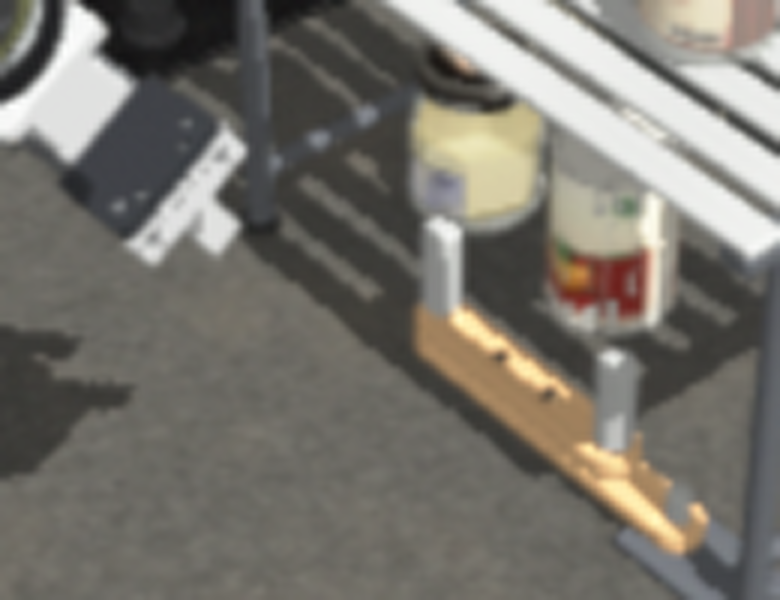

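View pics/t13.png

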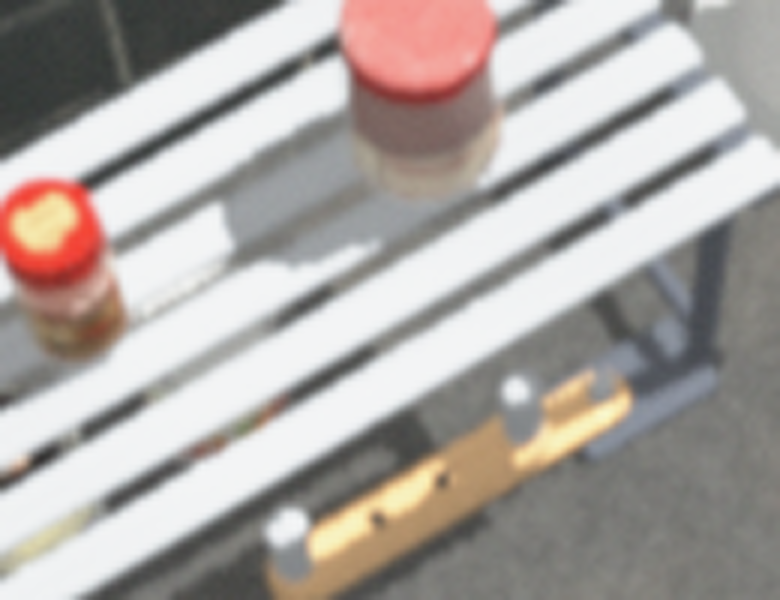

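View pics/s13f.png

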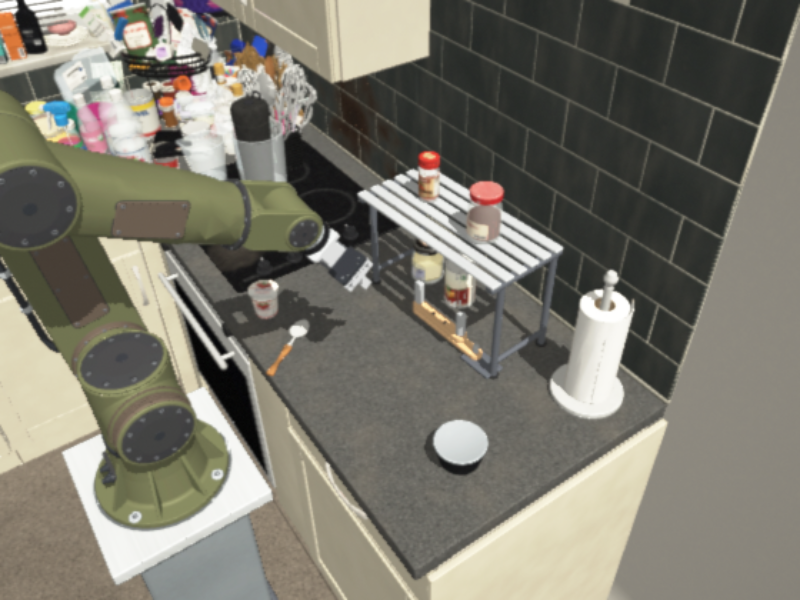

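```bash
python3 - <<'E'
from h import *
t=camera("top");s=camera("scene")
P={}
for n,a,b,z in(("elbow",(291,525),(442,227),.096),("outer",(517,390),(617,360),.096)):
    p=ray(t,200+a[0]/6-.5,110+a[1]/6-.5,z);q=ray(s,220+b[0]/6-.5,160+b[1]/6-.5,z);print(n,p.round(4),q.round(4));P[n]=(p+q)[:2]/2
for pv in((.6685,-.1125),(.669,-.111),(.668,-.1156)):
    d=P["elbow"]-pv;o=P["outer"]-P["elbow"]
    print(np.linalg.norm(d),"inner",np.arctan2(d[1],d[0])-np.pi/2-.0766,"outer",np.arctan2(o[1],o[0])-np.arctan2(-d[1],-d[0]),np.linalg.norm(o))
E
```

```text
elbow [0.6534 0.0746 0.096 ] [0.6563 0.0784 0.096 ]
outer [ 0.6641 -0.059   0.096 ] [ 0.667  -0.0609  0.096 ]
0.1894729760298554 inner -0.004629685046215304 outer 0.006152357631999283 0.13685045626920736
0.18801379170172342 inner -0.001403490978408417 outer 0.0029261635641921746 0.13685045626920736
0.19253034917411146 inner -0.008377783669819117 outer 0.009900456255603096 0.13685045626920736
```

Inner ≈ 0.00 and outer ≈ 0.01 rad, so both are at their stops. The jars, tin, pot, tub and spoon are where they were at the start. Handing in.

```bash
python3 -c "
from station import ctrl,status
print(status.get_obs()['joint_vel'].round(3)); print(ctrl.hand_in())"
```

```text
[-0.001  0.001 -0.005 -0.001  0.002  0.002]
the job is handed in; nothing more can be done
None
```

The pan rest is put away and the job is handed in after about 19.5 s of the 67 s; the hand-in reports no verdict.

- **Folding:** I pushed the outer knob round with a loosely open gripper until it met its stop, at 5–7 N. That reaction swung the inner arm a little further out, to about 1.40 rad, which is still well above the 0.35 rad that step 1 needs.
- **Stowing:** I gripped the elbow knob and swung the folded pair home. At the stop the force rose to about 10 N and levelled off. I then released the knob and backed the arm clear.
- **Last checks:** From the camera images, the inner arm is about 0.00 rad and the outer arm about 0.01 rad from their stops, with the robot clear and at rest. By eye, none of the jars, the tin, pot, tub or spoon looks moved; I did not measure their positions afterwards.
- **What disagreed:**
  - My first approach to the elbow knob came close to a wrist singularity. Joint 6 read -2.555 rad, just past the quoted limit of -2.55. I backed off at once and approached with less lean. If that limit is judged exactly, the run could fail on it.
  - The last knob spacing measured 137 mm instead of 140 mm, which fits the accuracy of reading pixels.

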